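# Feel the gap of a film scanner's gate with a taper gauge

## Task

Check the gap of the film scanner's gate: lift the orange dust cap off the scanner and set it down, mouth down, on the middle of the green mat, and let go of it. Then take the blue-handled taper gauge from its wooden stand and slide its blade straight down between the gate's two plates, gently, until it drags snugly (about half a kilo of push) without being forced. Finish while still holding the gauge upright at that depth, and leave everything else on the desk alone.

Things in the scene. Friction and masses are not known exactly. Their poses are not given: they have to be found in the camera images.
- scanner: Film scanner, grey box fixed to the desk, 150 (x) x 170 (y) x 90 mm tall, with film reels on its two y ends (to 96 mm each side, top at 88 mm). Origin at the centre of its underside, z up. A well 50 (x) x 70 (y) mm in the middle of its top holds the gate; four roller posts 12 mm high stand on its corners.
- gate_mouth (a point): Middle of the gate's throat, 94 mm above the desk; axes as the scanner's. Two upright plates, 40 mm wide along x, face each other across y: fixed steel at -y, sprung brass at +y. Above the throat both flare at 45 degrees to a mouth 24 mm wide, 104 mm above the desk. The plates reach 54 mm down; the well's floor is 84 mm below the throat. The gap differs from run to run: 4.2 to 6.6 mm.
- pressure_plate: The gate's sprung brass plate (origin: the scanner's). It yields along +y by 20 N/mm; once the blade touches both plates the push rises gently, roughly one newton per further mm of depth. The whole gate floats along y (5 mm either way, centring spring 0.2 N/mm), so it centres itself on a blade; the gap's middle lies within 0.6 mm of the gate_mouth point.
- dust_cap: Orange dust cap, a shallow box 76 (x) x 84 (y) x 24 mm tall, walls 4 mm, mouth down over the gate on the scanner's flat top, loose, about 80 g. Origin at the centre of its rim plane (the underside), z up.
- cap_handle (a point): Centre of the cap's black bar handle: 50 long (x), 14 thick (y), 28 mm high, standing on the cap's top; 38 mm above the cap's rim. Axes as the cap's.
- cap_mat: Green mat, 130 x 130 x 3 mm, fixed flat on the desk, empty. Origin at the centre of its underside.
- gauge_stand: Wooden block 70 (x) x 60 (y) x 80 mm tall on a 90 x 80 mm foot, fixed, slot 32 (x) x 13 (y) mm from its top; the gauge's blade hangs in the slot and its handle rests on the top. Origin at the centre of its underside.
- gauge: Taper gauge, loose, about 100 g, 114 mm tall in all: steel blade pointing down, 24 mm wide (x), 70 mm long, its thickness along y growing evenly from 3 mm at the tip to 9 mm at the handle; above it the blue handle. Origin at the blade's tip, z up towards the handle. Some 15 to 50 mm of blade below the throat is usual when snug.
- gauge_grip (a point): Centre of the gauge's blue handle, 40 wide (x) x 18 thick (y) x 44 mm high; 92 mm above the blade's tip. Axes as the gauge's.
- gauge_tip (a point): Middle of the gauge blade's tip edge.
- film_can: left small black film canister with grey lid, 36 mm diameter, 52 mm tall, loose; a bystander to leave alone. Origin at the centre of its underside.
- film_can2: right small black film canister with grey lid, 36 mm diameter, 52 mm tall, loose; a bystander to leave alone. Origin at the centre of its underside.
- tub_green: green tub, 70 mm diameter, 65 mm tall, loose; a bystander to leave alone. Origin at the centre of its underside.
- tub_yellow: yellow tub, 70 mm diameter, 65 mm tall, loose; a bystander to leave alone. Origin at the centre of its underside.
- mug: white ceramic mug, 80 mm diameter, 90 mm tall, handle at its +y, loose; a bystander to leave alone. Origin at the centre of its underside.
- tower_model: white lattice tower model, base 70 x 70 mm, 185 mm tall, light and tippy, loose; a bystander to leave alone. Origin at the centre of its underside.
Not all that is in view belongs to the job. Leave any pink look-alike of the scanner alone.

How it is judged (in metres and radians):
On the way, in this order (a step that is already met when the one before it is completed fails the run):
1. the dust cap stands mouth down on the green mat, let go and at rest (z of dust_cap in the frame of cap_mat below 0.008 m and angle between dust_cap's own z axis and vertical below 0.1 rad and horizontal distance between dust_cap and cap_mat below 0.035 m and contact force between the fingers and dust_cap below 0.05 N and linear speed of dust_cap below 0.02 m/s), for 0.2 s.
2. the gauge is held in the gripper, its blade out of the stand (contact force between the fingers and gauge above 1 N and z of gauge_tip in the frame of gauge_stand above 0.085 m), for 0.1 s.
At the end, for the whole second after the job is handed in: Gauge held in the gripper, upright (0.12 rad) and still, tip 8 to 68 mm below the gate throat, within 10 mm of the plates' middle, pressing the pressure plate with 2 to 10 N; dust cap released, mouth down on the green mat, centres within 35 mm (contact force between the fingers and gauge above 2 N and contact force between gauge and pressure_plate between 2 and 10 N and z of gauge_tip in the frame of gate_mouth between -0.068 and -0.008 m and x of gauge_tip in the frame of gate_mouth between -0.01 and 0.01 m and angle between gauge's own z axis and vertical below 0.12 rad and linear speed of gauge below 0.01 m/s and z of dust_cap in the frame of cap_mat below 0.008 m and angle between dust_cap's own z axis and vertical below 0.1 rad and horizontal distance between dust_cap and cap_mat below 0.035 m and contact force between the fingers and dust_cap below 0.05 N); the arm keeps its last pose, push and grip.
It fails at once if the gauge is forced: over 25 N on the pressure plate (contact force between gauge and pressure_plate above 25 N).
It fails at once if a bystander is moved more than 25 mm (distance of any of film_can, film_can2, tub_green, tub_yellow, mug, tower_model from where it was at the start of the episode above 0.025 m).
It also fails if it takes over 64 s, if anything falls off the work surface, if the arm or the gripper's body presses on something with over 40 N, if the wrist force passes 120 N, or if a joint passes its speed limit or range.

## Robot

A 6-joint arm with a two-finger parallel gripper is mounted at the origin on the work surface. World frame = base frame: x ahead of the robot, y to its left, z up, the work surface at z = 0. Lengths are in mm, angles in degrees, forces in N, time in s.
With the tool pointing down it reaches from about 350 to 850 mm from the base axis. Payload 8.1 kg.
Tool frame: the origin (TCP) lies midway between the tips of the shut fingers; the grasp point (between the pads) lies 19 mm behind it; y points along the fingers, x is the direction in which the jaws open and shut, and the axes are right-handed (so a half turn about y gives the same grasp; the last joint's range is limited). The gripper opens to 85 mm and grips with 20 to 120 N. Pads are 22 mm wide; open, the fingers measure 114 mm over their backs; the gripper's body (76 mm by 85 mm) begins 54 mm behind the grasp point. The pads swing forward as they close: fully open they stand 13 mm farther back than shut.
Start: joints at [-71.872, 7.471, 85.268, -0, 87.261, -4.893], TCP at [234.665, -552.211, 231.292] pointing down, gripper open.
Joint ranges: [-169.43, 169.43], [-51.17, 129.36], [1.28, 143.12], [-76.62, 256.62], [0, 156.53], [-152.29, 152.29]. Speed limits (degrees/s): [136.94, 136.94, 159.86, 180, 180, 180].

## Interface

Orientations are given as [roll, pitch, yaw] about the fixed x, y, z axes, in that order (R = Rz(yaw) Ry(pitch) Rx(roll)).
In Python, from bench import r gives the robot as it stands.
- The arm moves only by the tool move_arm, never from a script. Its arguments are lists of equal length, an entry for each row: "linear": the shift along the tool's x, y, z normalised to -1 to 1, where 1 is 300 mm, a list of three; "twist": the turn, a rotation vector about the tool's x, y, z normalised to -1 to 1, where 1 is pi/2 rad, a list of three; "hand": the opening, from -1 (shut) to 1 (fully open). A call has 1 to 12 rows; each row is the pose to reach, as a shift and turn from the pose measured when the call began, along the tool's axes at that moment; what a row does not reach only later rows make up. A row lasts 1/12 s, in which the tool goes at most 41.7 mm and 7.16 degrees, less where a joint would pass 70% of its speed; a pose out of reach is approached as far as the arm can. A call with a number of a shift or a turn outside -1 to 1 is refused whole. A call with a gripper value outside its range is refused whole. The fingers move at their own pace and stop on an object; "force" is the grip in N (left out, the last holds). Time passes only in rows, so rows that repeat a pose let the fingers close. It gives the time, the measured TCP pose, the force and the opening at its end, in the units of the state.
- r.sense(): the state, without advancing time (a new reading comes with each control period).
- r.snapshot(name): name is "scene" or "side" or "wrist"; returns a dict with "frame" (400x640x3 uint8, red, green, blue), "range_z" (400x640 float32, mm along the optical axis (not along the pixel's ray), 0 where there is no reading), "intrinsics" (3x3 intrinsics, pixels), "R" (3x3) and "t" (3): a world point X has camera coordinates R X + t; the wrist camera has in their place "hand_eye" (4x4, takes a point from camera to tool coordinates, whose origin is the TCP and whose axes are the tool frame's). Camera axes: x right, y down, z forward; pixel columns grow to the right and rows downward; lengths in mm; the calibration is good to about 2 mm. A picture is of the moment at which its call begins: read the wrist's pose just before it.
- r.hand_in(): hands the job in, once; it reports no verdict.
The state is a dict: "time": time; "joint_pos": joint angles; "qd": joint speeds; "joint_efforts": joint torques, N m; "tool_pos": TCP position; "tcp_rot": TCP orientation; "ft_force": force on the tool from outside, world axes, zero at the start; "wrist_torque": the same for the moment, N m; "finger_gap": finger opening in mm.
Only numpy, scipy, OpenCV 4.12 (cv2) and the standard library are available. Lean on these libraries where they do the work, as an engineer would, in place of code of your own. Each camera call takes 0.05 s, during which the arm holds its last target. There are 200 camera calls.

## Working session

There is one attempt and no reset: what is moved stays moved. The work goes in short steps, Python scripts to look and compute and a tool call to move; the robot and the scene stay as the last step left them, time stands still between calls to the robot, and variables do not carry over. Pictures are saved under pics/ and viewed, on a budget of 10 in all, crops included, one or two more only if the job needs it, and the job is handed in when it is done.

Besides the shell and the picture viewer there is one more tool, called as a command line: name --argument value ..., lists and objects as JSON in quotes. move_arm: Moves the arm, as the interface text tells. Scaled input: -1 to 1 covers 300 mm each way for a shift and pi/2 rad each way for a turn. Its arguments: {"type":"object","properties":{"linear":{"type":"array","items":{"type":"array","items":{"type":"number","minimum":-1,"maximum":1}}},"twist":{"type":"array","items":{"type":"array","items":{"type":"number","minimum":-1,"maximum":1}}},"hand":{"type":"array","items":{"type":"number"}},"force":{"type":"number"}},"required":["linear","twist","hand"]}

```bash
ls; mkdir -p pics; cat > h.py <<'E'
import numpy as np, cv2
from bench import r
from scipy.spatial.transform import Rotation as Ro
def save(n,im): cv2.imwrite(f'pics/{n}.png',im[:,:,::-1])
def pts(s):
    "world points per pixel for fixed cams"
    z=s['range_z'].astype(float);K=s['intrinsics'];v,u=np.mgrid[:z.shape[0],:z.shape[1]]
    c=np.stack([(u-K[0,2])/K[0,0]*z,(v-K[1,2])/K[1,1]*z,z],-1)
    return c
def world(s,st=None):
    c=pts(s)
    if 'R' in s: return (c-np.array(s['t']).ravel())@np.array(s['R'])
    H=np.array(s['hand_eye']);p=c@H[:3,:3].T+H[:3,3]
    R=Ro.from_euler('xyz',st['tcp_rot'],degrees=True).as_matrix()
    return p@R.T+np.array(st['tool_pos'])
E
python3 - <<'E'
from h import *
print(r.sense())
a=r.snapshot('scene');b=r.snapshot('side')
for n,s in(('scene',a),('side',b)):
    save(n,s['frame']);np.savez(n,**s);print(n,(-np.array(s['R']).T@np.array(s['t']).ravel()))
E
```

```text
pics
{'time': 0.0, 'joint_pos': array([-7.18726302e+01,  7.51345268e+00,  8.53304173e+01, -1.56286760e-03,
        8.72634544e+01, -4.89388514e+00]), 'qd': array([ 0.08128775, -0.07977256,  0.00742528,  0.13783239,  0.00564747,
       -0.0537219 ]), 'joint_efforts': array([ 3.05003399e-03, -5.69399285e+01, -5.00551522e+01, -6.17503974e-05,
        1.45135805e-02,  1.89205230e-05]), 'tool_pos': array([ 234.4695295 , -551.67243823,  230.25080681]), 'tcp_rot': array([-89.99239934,   0.10706626, -66.9786619 ]), 'ft_force': array([ 0.00877783,  0.58342068, -0.16262807]), 'wrist_torque': array([-0.0210508 ,  0.03578401, -0.01183088]), 'finger_gap': 85.048289124614}
scene [ 988.91641    -364.66407312  926.7612587 ]
side [395.01639657 990.51069468 892.16087429]
```

View pics/scene.png

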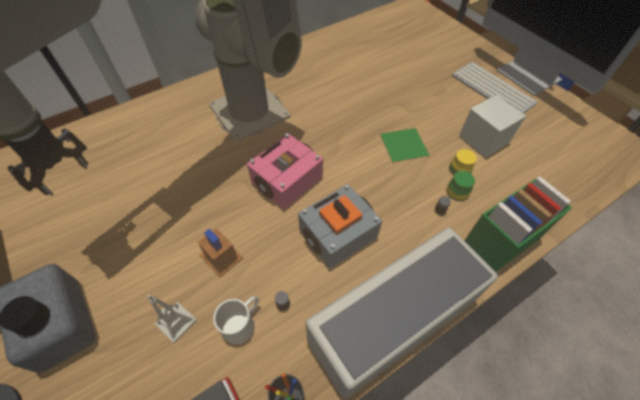

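View pics/side.png

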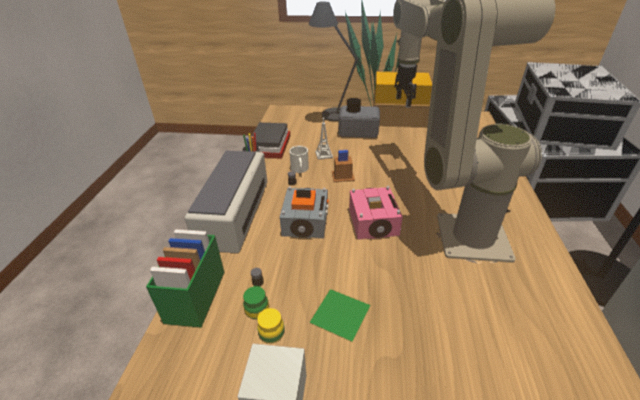

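Scene view: the grey scanner with the orange cap is at (340,215), with the pink look-alike at (285,168). The mat is at (405,144), the stand with the blue handle at (215,245), the tower at (172,318), the mug at (235,318) and the cans at (282,300) and (442,205). Only the grey scanner wears the orange cap, so that one is the target. Next I measure it.

```bash
cat > m.py <<'E'
from h import *
for n in('scene','side'):
    s=dict(np.load(n+'.npz'));W=world(s);hsv=cv2.cvtColor(s['frame'],cv2.COLOR_RGB2HSV)
    def rep(name,lo,hi,zr,box=None):
        m=cv2.inRange(hsv,lo,hi)>0
        m&=(W[...,2]>zr[0])&(W[...,2]<zr[1])&(s['range_z']>0)&(W[...,0]>250)&(W[...,0]<700)&(abs(W[...,1])<450)
        k,l,st,c=cv2.connectedComponentsWithStats(m.astype(np.uint8))
        if k<2: print(n,name,'none');return
        i=1+np.argmax(st[1:,4]);p=W[l==i];q=p[:,:2].astype(np.float32)
        (cx,cy),(w,h),a=cv2.minAreaRect(q)
        print(n,name,st[i,4],'px',c[i].round(),'rect',np.round([cx,cy,w,h,a],1),'med',np.median(p,0).round(1),'z95',np.percentile(p[:,2],[5,95]).round(1))
    rep('captop',(3,160,120),(16,255,255),(100,130))
    rep('handle',(0,0,0),(180,255,60),(128,150))
    rep('mat',(50,100,50),(75,255,255),(-10,15))
    rep('blue',(105,120,50),(130,255,255),(60,140))
    rep('bluetop',(105,120,50),(130,255,255),(115,140))
    rep('scantop',(90,15,50),(125,110,255),(80,98))
    rep('standtop',(5,80,50),(18,255,255),(70,90))
    if n=='scene': save('crop',cv2.resize(s['frame'][130:350,130:460],None,fx=2.4,fy=2.4,interpolation=cv2.INTER_CUBIC))
E
python3 m.py
```

```text
scene captop 630 px [340. 214.] rect [590.5 -24.9  75.6  83.1   2.2] med [596.4 -35.6 113.4] z95 [110.6 115.9]
scene handle none
scene mat 977 px [404. 145.] rect [432.2 356.6 123.3 123.3  69.4] med [433.5 355.6   2.1] z95 [-0.6  5.2]
scene blue 53 px [211. 236.] rect [ 475.1 -333.3   31.2   10.5   12.1] med [ 475.9 -333.1  123.4] z95 [122.  125.8]
scene bluetop 53 px [211. 236.] rect [ 475.1 -333.3   31.2   10.5   12.1] med [ 475.9 -333.1  123.4] z95 [122.  125.8]
scene scantop none
scene standtop 459 px [216. 246.] rect [ 473.7 -332.1   72.3   60.4   12.1] med [ 484.  -337.3   79.1] z95 [73.7 81.6]
side captop 273 px [303. 201.] rect [586.1 -21.2  75.6  85.3   7.3] med [582.5  -0.8 112. ] z95 [102.7 116.4]
side handle 39 px [303. 192.] rect [584.6 -17.6  16.   37.8  76.7] med [586.1 -18.7 135.5] z95 [128.9 142. ]
side mat 1704 px [340. 314.] rect [428.7 356.5 128.  127.1  68.6] med [427.4 360.7   1.6] z95 [-1.1  4.2]
side blue 17 px [342. 152.] rect [ 471.3 -327.3   29.4   13.6   18.6] med [ 473.  -327.5  122.1] z95 [120.1 126.2]
side bluetop 17 px [342. 152.] rect [ 471.3 -327.3   29.4   13.6   18.6] med [ 473.  -327.5  122.1] z95 [120.1 126.2]
side scantop 17 px [343. 158.] rect [ 470.7 -325.6   30.8    8.4   21.6] med [ 468.6 -325.1   91.1] z95 [87.4 97.7]
side standtop 120 px [343. 162.] rect [ 467.1 -329.1   70.2   68.6   12. ] med [ 465.1 -318.5   77.4] z95 [72. 81.]
```

View pics/crop.png

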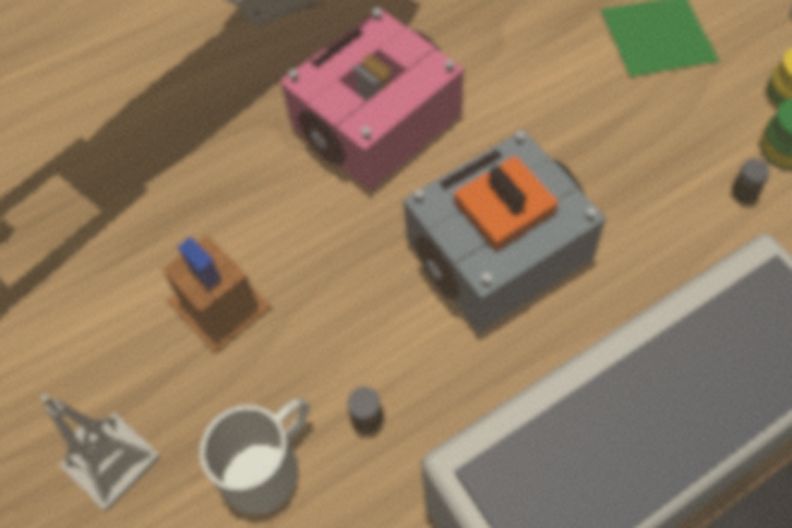

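```bash
cat >> h.py <<'E'
def plan(x,y,z,yaw):
    "TCP target world, tool straight down with x axis at yaw -> linear,twist numbers from the present pose"
    s=r.sense();R=Ro.from_euler('xyz',s['tcp_rot'],degrees=True).as_matrix()
    T=Ro.from_euler('xyz',[-90,0,yaw],degrees=True).as_matrix()
    d=R.T@(np.array([x,y,z])-s['tool_pos'])
    w=Ro.from_matrix(R.T@T).as_rotvec()
    print('lin',(d/300).round(4),'tw',(w/(np.pi/2)).round(4),'mm',d.round(1))
E
python3 -c "
from h import *
print(r.snapshot('wrist')['hand_eye'])
plan(420,-270,300,-77);plan(588,-23,300,-87)"
```

```text
[[ 9.99999733e-01  6.87843272e-04 -2.47573795e-04 -4.07787195e-01]
 [ 4.59933726e-04 -3.28737134e-01  9.44421349e-01 -1.43049267e+02]
 [ 5.68227171e-04 -9.44421211e-01 -3.28737363e-01  8.50251727e+01]
 [ 0.00000000e+00  0.00000000e+00  0.00000000e+00  1.00000000e+00]]
lin [-0.6231 -0.2308  0.9364] tw [ 0.      0.1113 -0.0009] mm [-186.9  -69.2  280.9]
lin [-1.1619 -0.2299  1.7737] tw [ 1.000e-04  2.224e-01 -9.000e-04] mm [-348.6  -69.   532.1]
```

move_arm --linear '[[-0.62,-0.23,0.93],[-0.62,-0.23,0.93],[-0.62,-0.23,0.93],[-0.62,-0.23,0.93],[-0.62,-0.23,0.93],[-0.62,-0.23,0.93],[-0.62,-0.23,0.93],[-0.62,-0.23,0.93],[-0.62,-0.23,0.93]]' --twist '[[0,0.11,0],[0,0.11,0],[0,0.11,0],[0,0.11,0],[0,0.11,0],[0,0.11,0],[0,0.11,0],[0,0.11,0],[0,0.11,0]]' --hand '[1,1,1,1,1,1,1,1,1]'

```text
time: 0.9
tool_pos: [421.5, -267.3, 301.5]
tcp_rot: [-89.8, 0.1, -76.6]
ft_force: [0.6, -0.8, 0.9]
finger_gap: 85.2
```

```bash
python3 -c "
from h import *
plan(588,-23,300,-87)"
```

```text
lin [-0.6639  0.0079  0.7282] tw [-0.0018  0.1151 -0.001 ] mm [-199.2    2.4  218.5]
```

move_arm --linear '[[-0.664,0.008,0.728],[-0.664,0.008,0.728],[-0.664,0.008,0.728],[-0.664,0.008,0.728],[-0.664,0.008,0.728],[-0.664,0.008,0.728],[-0.664,0.008,0.728],[-0.664,0.008,0.728],[-0.664,0.008,0.728],[-0.664,0.008,0.728]]' --twist '[[0,0.115,0],[0,0.115,0],[0,0.115,0],[0,0.115,0],[0,0.115,0],[0,0.115,0],[0,0.115,0],[0,0.115,0],[0,0.115,0],[0,0.115,0]]' --hand '[1,1,1,1,1,1,1,1,1,1]'

```text
time: 1.73
tool_pos: [587.8, -22.7, 299.1]
tcp_rot: [-89.9, 0.1, -86.9]
ft_force: [-0.4, -0.2, 0.7]
finger_gap: 85.5
```

```bash
cat > w.py <<'E'
import sys
from h import *
def blob(W,hsv,lo,hi,zr,name):
    m=(cv2.inRange(hsv,lo,hi)>0)&(W[...,2]>zr[0])&(W[...,2]<zr[1])
    k,l,st,c=cv2.connectedComponentsWithStats(m.astype(np.uint8))
    if k<2: print(name,'none');return
    i=1+np.argmax(st[1:,4]);p=W[l==i]
    print(name,st[i,4],'px',c[i].round(),'rect',np.round(sum([list(t) if isinstance(t,tuple) else [t] for t in cv2.minAreaRect(p[:,:2].astype(np.float32))],[]),1),'z',np.percentile(p[:,2],[5,50,95]).round(1))
def shot(name):
    st=r.sense();s=r.snapshot('wrist');save(name,s['frame']);np.savez(name,**s)
    print(st['tool_pos'].round(1),st['tcp_rot'].round(2))
    return world(s,st),cv2.cvtColor(s['frame'],cv2.COLOR_RGB2HSV),s
E
python3 - <<'E'
from w import *
W,h,s=shot('w1');np.save('W1',W)
blob(W,h,(3,160,100),(16,255,255),(105,125),'captop')
blob(W,h,(0,0,0),(180,255,70),(134,150),'handle')
blob(W,h,(85,10,50),(130,120,255),(82,95),'scantop')
E
```

```text
[587.8 -22.7 299.1] [-89.94   0.09 -86.89]
captop 1754 px [332. 188.] rect [572.7 -30.1  44.6  72.9   1.8] z [113.3 114.5 115.7]
handle 710 px [328. 173.] rect [588.8 -24.8  48.5  13.8   3. ] z [140.8 142.4 143.6]
scantop 211 px [571. 265.] rect [ 475.  -325.3   13.7   40.    80.8] z [84.3 89.6 94.4]
```

View pics/w1.png

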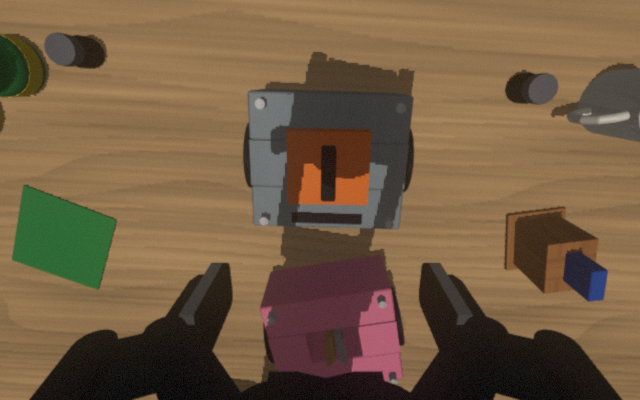

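```bash
python3 - <<'E'
from w import *
W=np.load('W1.npy');s=dict(np.load('w1.npz'));h=cv2.cvtColor(s['frame'],cv2.COLOR_RGB2HSV)
blob(W,h,(45,80,30),(80,255,255),(-8,12),'mat')
blob(W,h,(105,120,40),(130,255,255),(115,135),'blue')
blob(W,h,(5,80,40),(18,255,255),(74,86),'standtop')
m=(W[...,2]>86)&(W[...,2]<93)&(abs(W[...,0]-588)<100)&(abs(W[...,1]+23)<110)
print(cv2.minAreaRect(W[m][:,:2].astype(np.float32)),m.sum())
plan(589,-25,117,-87.5)
E
```

```text
mat 6944 px [ 62. 237.] rect [431.2 356.5 131.5 129.8  69.2] z [2.4 3.8 5.1]
blue 436 px [597. 285.] rect [ 473.7 -332.    37.9   16.8   12.3] z [123.  124.2 125.3]
standtop 1698 px [563. 261.] rect [ 471.1 -333.1   71.6   61.8   11.4] z [75.7 80.2 81.5]
((586.3726196289062, -25.008285522460938), (150.02194213867188, 185.97398376464844), 1.4584468603134155) 14404
lin [0.0056 0.608  0.0039] tw [-0.0009  0.0059 -0.0009] mm [  1.7 182.4   1.2]
```

move_arm --linear '[[0.006,0.3,0.004],[0.006,0.3,0.004],[0.006,0.4,0.004],[0.006,0.5,0.004],[0.006,0.56,0.004],[0.006,0.608,0.004],[0.006,0.608,0.004],[0.006,0.608,0.004]]' --twist '[[0,0.006,0],[0,0.006,0],[0,0.006,0],[0,0.006,0],[0,0.006,0],[0,0.006,0],[0,0.006,0],[0,0.006,0]]' --hand '[1,1,1,1,1,1,1,1]'

```text
time: 2.45
tool_pos: [587.9, -26.6, 116.6]
tcp_rot: [-90.0, 0.1, -87.6]
ft_force: [-0.1, -0.7, -0.5]
finger_gap: 85.3
```

move_arm --linear '[[0,0,0],[0,0,0],[0,0,0],[0,0,0],[0,0,0],[0,0,0],[0,0,0],[0,0,0],[0,0,0],[0,0,0]]' --twist '[[0,0,0],[0,0,0],[0,0,0],[0,0,0],[0,0,0],[0,0,0],[0,0,0],[0,0,0],[0,0,0],[0,0,0]]' --hand '[-1,-1,-1,-1,-1,-1,-1,-1,-1,-1]' --force 40

```text
time: 3.28
tool_pos: [588.4, -26.6, 117.2]
tcp_rot: [-90.0, 0.1, -87.6]
ft_force: [0.6, 0.9, 4.8]
finger_gap: 13.8
```

move_arm --linear '[[0,-0.05,0],[0,-0.12,0],[0,-0.2,0],[0,-0.3,0],[0,-0.3,0],[0,-0.3,0]]' --twist '[[0,0,0],[0,0,0],[0,0,0],[0,0,0],[0,0,0],[0,0,0]]' --hand '[-1,-1,-1,-1,-1,-1]'

```text
time: 3.78
tool_pos: [589.6, -26.8, 209.3]
tcp_rot: [-89.7, 0.0, -87.6]
ft_force: [0.1, -0.5, -1.3]
finger_gap: 13.3
```

```bash
python3 -c "
from w import *
plan(509.5,165,205,-65);plan(431.5,356.5,205,-45)
W,h,s=shot('w2');np.save('W2',W)
m=(W[...,2]>86)&(W[...,2]<93)&(abs(W[...,0]-588)<100)&(abs(W[...,1]+23)<110)
print(m.sum())"
```

```text
lin [-0.65    0.0137 -0.2402] tw [-2.900e-03 -2.513e-01  2.000e-04] mm [-195.     4.1  -72.1]
lin [-1.2986  0.013  -0.4734] tw [-0.0028 -0.4735  0.0007] mm [-389.6    3.9 -142. ]
[589.6 -26.8 209.3] [-8.975e+01  3.000e-02 -8.761e+01]
17310
```

move_arm --linear '[[-0.65,0.01,-0.24],[-0.65,0.01,-0.24],[-0.65,0.01,-0.24],[-0.65,0.01,-0.24],[-0.65,0.01,-0.24],[-0.65,0.01,-0.24]]' --twist '[[0,-0.25,0],[0,-0.25,0],[0,-0.25,0],[0,-0.25,0],[0,-0.25,0],[0,-0.25,0]]' --hand '[-1,-1,-1,-1,-1,-1]'

```text
time: 4.33
tool_pos: [504.3, 171.0, 202.0]
tcp_rot: [-90.1, 0.3, -64.8]
ft_force: [-0.2, -0.1, -0.5]
finger_gap: 13.1
```

```bash
python3 -c "
from w import *
plan(431.5,356.5,150,-45)"
```

```text
lin [-0.6619  0.1762  0.0442] tw [ 0.0008 -0.22   -0.0031] mm [-198.6   52.9   13.3]
```

move_arm --linear '[[-0.662,0.176,0.044],[-0.662,0.176,0.044],[-0.662,0.176,0.044],[-0.662,0.176,0.044],[-0.662,0.176,0.044],[-0.662,0.176,0.044],[-0.662,0.176,0.044],[-0.662,0.176,0.044]]' --twist '[[0,-0.22,-0.003],[0,-0.22,-0.003],[0,-0.22,-0.003],[0,-0.22,-0.003],[0,-0.22,-0.003],[0,-0.22,-0.003],[0,-0.22,-0.003],[0,-0.22,-0.003]]' --hand '[-1,-1,-1,-1,-1,-1,-1,-1]'

```text
time: 5.0
tool_pos: [430.6, 355.7, 148.4]
tcp_rot: [-90.3, 0.0, -44.9]
ft_force: [0.3, -0.7, -0.0]
finger_gap: 13.4
```

```bash
python3 -c "
from w import *
plan(431.5,356.5,32,-45)
W,h,s=shot('w3')
blob(W,h,(3,160,80),(16,255,255),(100,180),'captop')
blob(W,h,(45,80,30),(80,255,255),(-8,12),'mat')"
```

```text
lin [3.00e-04 3.88e-01 5.60e-03] tw [ 0.0028  0.0008 -0.0002] mm [1.000e-01 1.164e+02 1.700e+00]
[430.6 355.7 148.4] [-9.025e+01  2.000e-02 -4.493e+01]
captop 15637 px [325. 227.] rect [433.9 359.2  67.9  84.5  45.2] z [132.8 145.5 146.5]
mat 10114 px [321. 139.] rect [438.5 376.5  87.3 129.2  68.9] z [2.3 3.5 4.7]
```

View pics/w3.png

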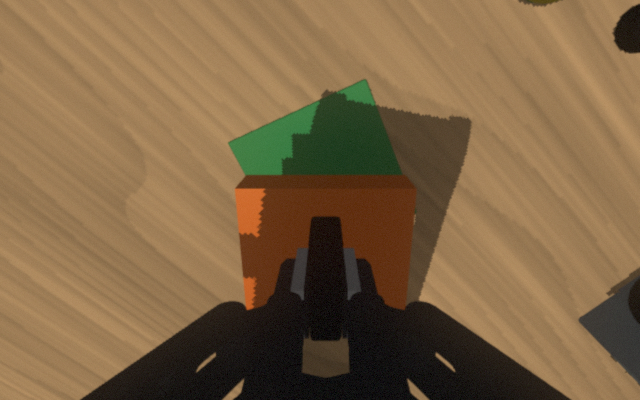

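The wrist view shows the cap (240–415, 180–310) held level over the mat. Its rim is about 27 mm below the TCP, so I lower to a TCP height of about 30.

move_arm --linear '[[0,0.12,0.006],[0,0.22,0.006],[0,0.3,0.006],[0,0.35,0.006],[0,0.38,0.006],[0,0.392,0.006],[0,0.392,0.006],[0,0.392,0.006]]' --twist '[[0.003,0,0],[0.003,0,0],[0.003,0,0],[0.003,0,0],[0.003,0,0],[0.003,0,0],[0.003,0,0],[0.003,0,0]]' --hand '[-1,-1,-1,-1,-1,-1,-1,-1]'

```text
time: 5.72
tool_pos: [433.8, 356.4, 32.9]
tcp_rot: [-89.8, -0.0, -45.1]
ft_force: [0.2, 0.2, -0.1]
finger_gap: 13.3
```

move_arm --linear '[[0,0.007,0],[0,0.011,0],[0,0.011,0]]' --twist '[[0,0,0],[0,0,0],[0,0,0]]' --hand '[-1,-1,-1]'

```text
time: 5.97
tool_pos: [434.5, 356.7, 30.4]
tcp_rot: [-89.7, -0.0, -45.1]
ft_force: [2.8, 0.1, 3.0]
finger_gap: 13.1
```

move_arm --linear '[[0,0,0],[0,0,0],[0,0,0],[0,0,0],[0,0,0],[0,0,0],[0,0,0],[0,-0.1,0],[0,-0.2,0],[0,-0.35,0],[0,-0.45,0],[0,-0.6,0]]' --twist '[[0,0,0],[0,0,0],[0,0,0],[0,0,0],[0,0,0],[0,0,0],[0,0,0],[0,0,0],[0,0,0],[0,0,0],[0,0,0],[0,0,0]]' --hand '[1,1,1,1,1,1,1,1,1,1,1,1]'

```text
time: 6.97
tool_pos: [432.8, 355.6, 207.3]
tcp_rot: [-89.8, -0.0, -45.1]
ft_force: [0.9, 0.1, -0.6]
finger_gap: 85.5
```

```bash
python3 -c "
from w import *
W,h,s=shot('w4')
blob(W,h,(3,160,80),(16,255,255),(20,34),'captop')
blob(W,h,(0,0,0),(180,255,70),(50,62),'handle')
blob(W,h,(45,80,30),(80,255,255),(-8,12),'mat')
plan(510,140,260,-60)"
```

```text
[432.8 355.6 207.3] [-8.982e+01 -2.000e-02 -4.507e+01]
captop 5181 px [325. 166.] rect [434.4 357.2  76.2  83.7  45.1] z [26.3 27.5 28.7]
handle 974 px [604. 291.] rect [552.2  63.3  91.9  12.6  13.3] z [50.6 55.6 61.3]
mat 7079 px [321. 156.] rect [429.7 356.1 131.  131.2  69.1] z [2.2 3.5 4.7]
lin [ 0.688  -0.1421 -0.3378] tw [-0.0108  0.1659  0.0004] mm [ 206.4  -42.6 -101.3]
```

Cap is on the mat: top at 27.5 mm, centred within 5 mm. Next I look at the bare gate on the way to the gauge.

move_arm --linear '[[0.688,-0.142,-0.338],[0.688,-0.142,-0.338],[0.688,-0.142,-0.338],[0.688,-0.142,-0.338],[0.688,-0.142,-0.338],[0.688,-0.142,-0.338],[0.688,-0.142,-0.338]]' --twist '[[-0.01,0.166,0],[-0.01,0.166,0],[-0.01,0.166,0],[-0.01,0.166,0],[-0.01,0.166,0],[-0.01,0.166,0],[-0.01,0.166,0]]' --hand '[1,1,1,1,1,1,1]'

```text
time: 7.6
tool_pos: [512.1, 135.4, 261.7]
tcp_rot: [-89.8, -0.2, -60.3]
ft_force: [0.0, 0.2, 1.0]
finger_gap: 85.3
```

```bash
python3 -c "
from w import *
plan(570,-25,250,-88)"
```

```text
lin [ 0.5599  0.0406 -0.0977] tw [-0.0027  0.308   0.0016] mm [168.   12.2 -29.3]
```

move_arm --linear '[[0.56,0.04,-0.098],[0.56,0.04,-0.098],[0.56,0.04,-0.098],[0.56,0.04,-0.098],[0.56,0.04,-0.098],[0.56,0.04,-0.098],[0.56,0.04,-0.098]]' --twist '[[0,0.308,0],[0,0.308,0],[0,0.308,0],[0,0.308,0],[0,0.308,0],[0,0.308,0],[0,0.308,0]]' --hand '[1,1,1,1,1,1,1]'

```text
time: 8.18
tool_pos: [569.8, -24.8, 249.6]
tcp_rot: [-89.8, -0.0, -88.0]
ft_force: [-0.5, 0.3, -0.9]
finger_gap: 85.5
```

```bash
python3 - <<'E'
from w import *
W,h,s=shot('w5');np.save('W5',W)
near=(abs(W[...,0]-588)<100)&(abs(W[...,1]+25)<110)
m=(W[...,2]>86)&(W[...,2]<92.5)&near
print('top',cv2.minAreaRect(W[m][:,:2].astype(np.float32)))
m2=(W[...,2]>98)&(W[...,2]<108)&near
k,l,st,c=cv2.connectedComponentsWithStats(m2.astype(np.uint8))
for i in range(1,k):
    if st[i,4]>15: p=W[l==i];print(st[i,4],c[i].round(),cv2.minAreaRect(p[:,:2].astype(np.float32)),np.median(p,0).round(1))
u,v=np.argwhere(near)[:,1],np.argwhere(near)[:,0]
f=s['frame'][v.min():v.max(),u.min():u.max()];print(u.min(),v.min(),f.shape)
save('w5c',cv2.resize(f,None,fx=2,fy=2)[:600,:800])
E
```

```text
[569.8 -24.8 249.6] [-8.979e+01 -3.000e-02 -8.800e+01]
top ((586.5491943359375, -24.902984619140625), (149.70619201660156, 185.8025360107422), 1.670118808746338)
134 [244.  87.] ((647.591064453125, 46.54431915283203), (9.519128799438477, 9.67568588256836), 2.1046624183654785) [647.6  46.1 102.5]
135 [411.  89.] ((651.1400756835938, -93.00051879882812), (9.684025764465332, 9.419742584228516), 41.53867721557617) [651.1 -92.6 102.4]
418 [314. 161.] ((586.1663818359375, -14.657206535339355), (40.13627624511719, 9.040821075439453), 1.2482893466949463) [586.5 -14.  101.9]
424 [338. 161.] ((586.835693359375, -34.819461822509766), (40.218292236328125, 9.817251205444336), 2.424543857574463) [588.3 -35.3 102.1]
99 [253. 225.] ((522.1512451171875, 43.069549560546875), (9.32507038116455, 10.002424240112305), 86.211669921875) [522.4  42.9 102.3]
100 [399. 226.] ((525.5499267578125, -96.68235778808594), (9.735274314880371, 9.694205284118652), 69.258056640625) [525.9 -96.1 102.2]
0 0 (399, 639, 3)
```

View pics/w5c.png

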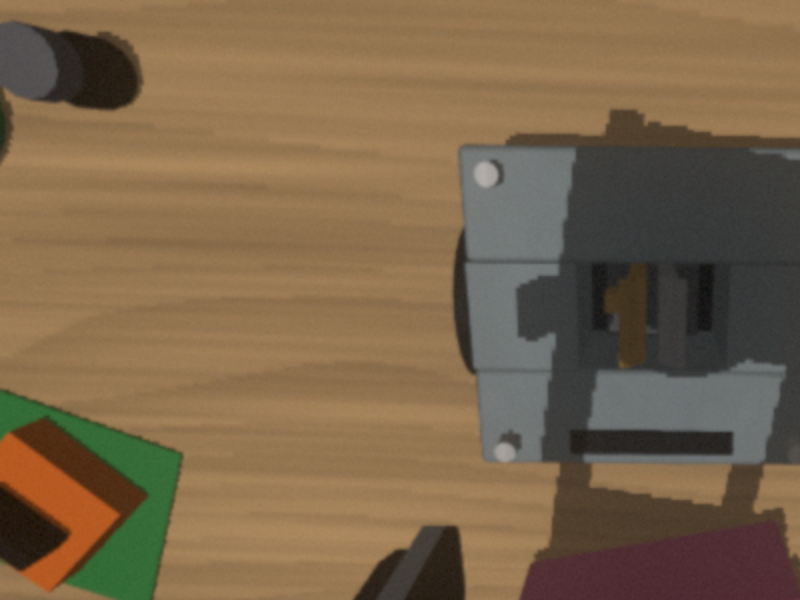

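Post and plate centres agree: the gate is at (586.6, −25.0) with yaw about 1.7°. Now to the gauge.

```bash
python3 -c "
from w import *
plan(473,-325,260,-78)
plan(473,-310,260,-78)"
```

```text
lin [ 0.9911 -0.0347 -0.3583] tw [-0.0026 -0.1102  0.0006] mm [ 297.3  -10.4 -107.5]
lin [ 0.9411 -0.0347 -0.3565] tw [-0.0026 -0.1102  0.0006] mm [ 282.3  -10.4 -106.9]
```

move_arm --linear '[[0.99,-0.035,-0.358],[0.99,-0.035,-0.358],[0.99,-0.035,-0.358],[0.99,-0.035,-0.358],[0.99,-0.035,-0.358],[0.99,-0.035,-0.358],[0.99,-0.035,-0.358],[0.99,-0.035,-0.358],[0.99,-0.035,-0.358],[0.99,-0.035,-0.358],[0.99,-0.035,-0.358]]' --twist '[[0,-0.11,0],[0,-0.11,0],[0,-0.11,0],[0,-0.11,0],[0,-0.11,0],[0,-0.11,0],[0,-0.11,0],[0,-0.11,0],[0,-0.11,0],[0,-0.11,0],[0,-0.11,0]]' --hand '[1,1,1,1,1,1,1,1,1,1,1]'

```text
time: 9.15
tool_pos: [473.8, -322.9, 260.1]
tcp_rot: [-89.7, -0.0, -77.9]
ft_force: [-0.1, -0.0, -0.4]
finger_gap: 85.5
```

```bash
python3 - <<'E'
from w import *
W,h,s=shot('w6')
blob(W,h,(105,120,30),(130,255,255),(118,132),'blue')
blob(W,h,(5,80,40),(18,255,255),(76,85),'standtop')
plan(473.5,-332,88,-78)
E
```

```text
[ 473.8 -322.9  260.1] [-8.975e+01 -4.000e-02 -7.791e+01]
blue 118 px [336. 203.] rect [ 459.  -336.     8.8   16.     7. ] z [123.4 124.6 125.5]
standtop 2942 px [335. 172.] rect [ 470.8 -333.5   70.8   59.8   11.5] z [79.3 80.5 81.7]
lin [ 0.0296  0.5738 -0.0106] tw [-0.0028  0.0014  0.0005] mm [  8.9 172.1  -3.2]
```

```bash
python3 - <<'E'
from w import *
W,h,s=shot('w7')
blob(W,h,(0,0,0),(180,255,255),(116,132),'any')
blob(W,h,(95,60,10),(140,255,255),(116,132),'blue2')
E
```

```text
[ 474.  -322.7  260.1] [-8.975e+01 -5.000e-02 -7.787e+01]
any 907 px [337. 186.] rect [ 472.7 -333.3   40.7   17.9   12.3] z [122.5 124.3 125.5]
blue2 843 px [337. 185.] rect [ 473.4 -332.9   39.4   17.2   11.5] z [122.8 124.4 125.5]
```

move_arm --linear '[[0.033,0.12,-0.014],[0.033,0.25,-0.014],[0.033,0.37,-0.014],[0.033,0.46,-0.014],[0.033,0.53,-0.014],[0.033,0.574,-0.014],[0.033,0.574,-0.014],[0.033,0.574,-0.014]]' --twist '[[-0.003,0,0],[-0.003,0,0],[-0.003,0,0],[-0.003,0,0],[-0.003,0,0],[-0.003,0,0],[-0.003,0,0],[-0.003,0,0]]' --hand '[1,1,1,1,1,1,1,1]'

```text
time: 9.92
tool_pos: [473.1, -332.4, 88.2]
tcp_rot: [-90.0, -0.0, -77.8]
ft_force: [-0.0, 0.1, 0.0]
finger_gap: 85.2
```

move_arm --linear '[[0,0,0],[0,0,0],[0,0,0],[0,0,0],[0,0,0],[0,0,0],[0,0,0],[0,0,0],[0,0,0],[0,0,0]]' --twist '[[0,0,0],[0,0,0],[0,0,0],[0,0,0],[0,0,0],[0,0,0],[0,0,0],[0,0,0],[0,0,0],[0,0,0]]' --hand '[-1,-1,-1,-1,-1,-1,-1,-1,-1,-1]' --force 60

```text
time: 10.75
tool_pos: [473.4, -332.6, 88.8]
tcp_rot: [-90.0, -0.1, -77.8]
ft_force: [-1.5, 1.5, 6.1]
finger_gap: 17.2
```

move_arm --linear '[[0,-0.05,0],[0,-0.12,0],[0,-0.22,0],[0,-0.33,0],[0,-0.44,0],[0,-0.47,0],[0,-0.47,0]]' --twist '[[0,0,0],[0,0,0],[0,0,0],[0,0,0],[0,0,0],[0,0,0],[0,0,0]]' --hand '[-1,-1,-1,-1,-1,-1,-1]'

```text
time: 11.33
tool_pos: [474.9, -333.9, 233.8]
tcp_rot: [-89.8, -0.4, -77.8]
ft_force: [0.7, -0.0, -1.0]
finger_gap: 17.5
```

```bash
python3 -c "
from w import *
print(r.sense())
plan(540,-150,230,-84);plan(586.6,-25,230,-88.3)
W,h,s=shot('w8')
s=r.snapshot('side');save('side2',cv2.resize(s['frame'][60:220,240:440],None,fx=4,fy=3.75,interpolation=cv2.INTER_CUBIC))"
```

```text
{'time': 11.3333, 'joint_pos': array([-4.01329041e+01,  4.00143417e+00,  8.87151495e+01, -5.08850834e-02,
        8.68606836e+01,  3.76570535e+01]), 'qd': array([ 0.02340396,  2.27976274,  4.27866064, -0.07399497, -2.35641954,
        0.05772936]), 'joint_efforts': array([ 2.34170118e-02, -5.41004133e+01, -5.04064786e+01, -8.57271196e-03,
        7.22553637e-01,  2.65142609e-05]), 'tool_pos': array([ 474.93801675, -333.85706892,  233.75083851]), 'tcp_rot': array([-89.78197589,  -0.36572076, -77.78805411]), 'ft_force': array([ 0.67411469, -0.01203728, -0.95350724]), 'wrist_torque': array([-0.01161211,  0.02441412,  0.00834336]), 'finger_gap': 17.451484368750087}
lin [-0.5532  0.0103  0.3416] tw [-0.0026  0.069   0.0039] mm [-166.     3.1  102.5]
lin [-0.9276  0.0088  0.5815] tw [-0.0028  0.1168  0.0038] mm [-278.3    2.6  174.5]
[ 474.9 -333.9  233.8] [-89.78  -0.37 -77.79]
```

View pics/w8.png

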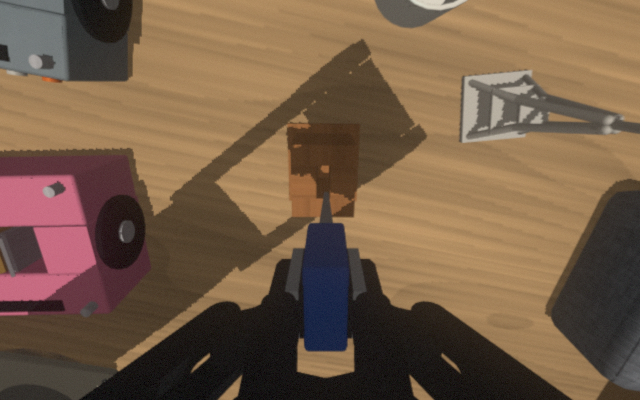

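The wrist view shows the gauge held upright, with the blade tip at (325,195) clear of the stand. I carry it over the gate.

move_arm --linear '[[-0.928,0.009,0.582],[-0.928,0.009,0.582],[-0.928,0.009,0.582],[-0.928,0.009,0.582],[-0.928,0.009,0.582],[-0.928,0.009,0.582],[-0.928,0.009,0.582],[-0.928,0.009,0.582],[-0.928,0.009,0.582],[-0.928,0.009,0.582],[-0.928,0.009,0.582],[-0.928,0.009,0.582]]' --twist '[[-0.003,0.117,0.004],[-0.003,0.117,0.004],[-0.003,0.117,0.004],[-0.003,0.117,0.004],[-0.003,0.117,0.004],[-0.003,0.117,0.004],[-0.003,0.117,0.004],[-0.003,0.117,0.004],[-0.003,0.117,0.004],[-0.003,0.117,0.004],[-0.003,0.117,0.004],[-0.003,0.117,0.004]]' --hand '[-1,-1,-1,-1,-1,-1,-1,-1,-1,-1,-1,-1]'

```text
time: 12.43
tool_pos: [583.9, -24.2, 223.9]
tcp_rot: [-90.5, 0.3, -88.4]
ft_force: [-0.4, 1.1, -0.1]
finger_gap: 17.6
```

```bash
python3 - <<'E'
from w import *
W,h,s=shot('w9')
# blade points in tool coords
c=pts(s);H=np.array(s['hand_eye']);p=c@H[:3,:3].T+H[:3,3]
m=(s['range_z']>0)&(abs(p[...,0])<12)&(abs(p[...,2])<16)&(p[...,1]>12)&(p[...,1]<95)
q=p[m];print(m.sum(),'tool y max',np.percentile(q[:,1],[50,97,100]))
for a in range(10,90,10):
    k=q[(q[:,1]>=a)&(q[:,1]<a+10)]
    if len(k): print(a,len(k),k.min(0).round(1),k.max(0).round(1))
near=(abs(W[...,0]-588)<100)&(abs(W[...,1]+25)<110)
m2=(W[...,2]>98)&(W[...,2]<106)&near
k,l,st,cc=cv2.connectedComponentsWithStats(m2.astype(np.uint8))
for i in range(1,k):
    if st[i,4]>15: print(st[i,4],cc[i].round(),np.round(cv2.minAreaRect(W[l==i][:,:2].astype(np.float32))[0],1))
plan(586.6,-25,185,-88.3)
E
```

```text
[583.9 -24.2 223.9] [-90.51   0.31 -88.38]
278 tool y max [42.43766905 74.83387961 78.65592516]
20 49 [-3.4 24.2 10.3] [ 3.4 30.  11.7]
30 74 [-3.5 30.2 10.5] [ 3.4 39.9 11.7]
40 58 [-3.  40.  10.4] [ 3.  49.6 11.5]
50 45 [-2.5 50.2 10.4] [ 2.5 59.9 11.7]
60 32 [-2.  60.1 10.5] [ 2.1 69.7 11.6]
70 20 [-1.3 71.2 10.6] [ 1.5 78.7 11.4]
151 [238. 105.] [647.9  46.7]
155 [419. 106.] [651.1 -93. ]
477 [314. 182.] [586.3 -14.5]
486 [340. 183.] [586.8 -34.9]
117 [250. 249.] [521.9  43.3]
113 [405. 250.] [525.6 -96.3]
lin [0.0026 0.1313 0.0095] tw [ 0.0051 -0.0013 -0.0034] mm [ 0.8 39.4  2.8]
```

View pics/w9.png

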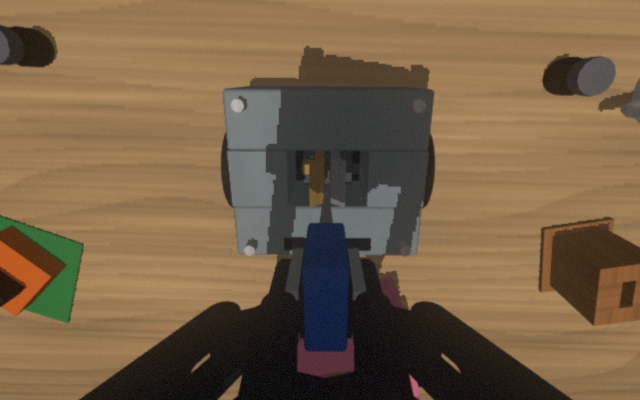

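move_arm --linear '[[0.003,0.05,0.01],[0.003,0.09,0.01],[0.003,0.12,0.01],[0.003,0.12,0.01],[0.003,0.12,0.01],[0.003,0.12,0.01]]' --twist '[[0.005,-0.001,-0.003],[0.005,-0.001,-0.003],[0.005,-0.001,-0.003],[0.005,-0.001,-0.003],[0.005,-0.001,-0.003],[0.005,-0.001,-0.003]]' --hand '[-1,-1,-1,-1,-1,-1]'

```text
time: 12.98
tool_pos: [586.9, -25.4, 188.8]
tcp_rot: [-90.0, 0.0, -88.3]
ft_force: [-0.3, -0.3, -0.5]
finger_gap: 17.2
```

```bash
python3 -c "
from w import *
print(r.sense()['ft_force'],r.sense()['tool_pos'],r.sense()['tcp_rot']);plan(586.6,-25,163,-88.3)"
```

```text
[-0.25587055 -0.29109656 -0.52120788] [586.87905546 -25.37559353 188.79458302] [-8.99990635e+01  3.94957982e-02 -8.83455929e+01]
lin [-0.0012  0.086  -0.0009] tw [-0.     -0.0005 -0.0004] mm [-0.4 25.8 -0.3]
```

move_arm --linear '[[-0.001,0.015,-0.001],[-0.001,0.03,-0.001],[-0.001,0.045,-0.001],[-0.001,0.058,-0.001],[-0.001,0.068,-0.001],[-0.001,0.078,-0.001],[-0.001,0.086,-0.001],[-0.001,0.086,-0.001],[-0.001,0.086,-0.001]]' --twist '[[0,0,0],[0,0,0],[0,0,0],[0,0,0],[0,0,0],[0,0,0],[0,0,0],[0,0,0],[0,0,0]]' --hand '[-1,-1,-1,-1,-1,-1,-1,-1,-1]'

```text
time: 13.73
tool_pos: [586.5, -25.1, 162.9]
tcp_rot: [-90.0, 0.0, -88.3]
ft_force: [-0.1, -0.9, -0.5]
finger_gap: 17.3
```

move_arm --linear '[[0,0.003,0],[0,0.006,0],[0,0.01,0],[0,0.013,0],[0,0.016,0],[0,0.016,0],[0,0.016,0]]' --twist '[[0,0,0],[0,0,0],[0,0,0],[0,0,0],[0,0,0],[0,0,0],[0,0,0]]' --hand '[-1,-1,-1,-1,-1,-1,-1]'

```text
time: 14.32
tool_pos: [586.5, -25.1, 158.0]
tcp_rot: [-90.0, 0.0, -88.3]
ft_force: [-0.8, -0.3, -0.4]
finger_gap: 16.7
```

move_arm --linear '[[0,0.003,0],[0,0.006,0],[0,0.01,0],[0,0.013,0],[0,0.016,0],[0,0.016,0],[0,0.016,0]]' --twist '[[0,0,0],[0,0,0],[0,0,0],[0,0,0],[0,0,0],[0,0,0],[0,0,0]]' --hand '[-1,-1,-1,-1,-1,-1,-1]'

```text
time: 14.9
tool_pos: [586.4, -25.0, 153.1]
tcp_rot: [-90.0, 0.0, -88.3]
ft_force: [-0.1, -1.1, -1.5]
finger_gap: 17.3
```

move_arm --linear '[[0,0.003,0],[0,0.006,0],[0,0.01,0],[0,0.013,0],[0,0.013,0],[0,0.013,0]]' --twist '[[0,0,0],[0,0,0],[0,0,0],[0,0,0],[0,0,0],[0,0,0]]' --hand '[-1,-1,-1,-1,-1,-1]'

```text
time: 15.4
tool_pos: [586.3, -25.0, 149.0]
tcp_rot: [-90.0, 0.0, -88.3]
ft_force: [0.1, 0.4, -0.7]
finger_gap: 17.3
```

move_arm --linear '[[0,0.003,0],[0,0.006,0],[0,0.01,0],[0,0.013,0],[0,0.013,0],[0,0.013,0]]' --twist '[[0,0,0],[0,0,0],[0,0,0],[0,0,0],[0,0,0],[0,0,0]]' --hand '[-1,-1,-1,-1,-1,-1]'

```text
time: 15.9
tool_pos: [586.1, -25.0, 144.9]
tcp_rot: [-90.1, 0.0, -88.3]
ft_force: [-0.5, 0.5, -1.5]
finger_gap: 17.3
```

move_arm --linear '[[0,0.003,0],[0,0.006,0],[0,0.01,0],[0,0.01,0],[0,0.01,0]]' --twist '[[0,0,0],[0,0,0],[0,0,0],[0,0,0],[0,0,0]]' --hand '[-1,-1,-1,-1,-1]'

```text
time: 16.32
tool_pos: [586.1, -25.0, 141.8]
tcp_rot: [-90.1, 0.1, -88.3]
ft_force: [-0.5, -0.7, -1.0]
finger_gap: 17.2
```

move_arm --linear '[[0,0.003,0],[0,0.006,0],[0,0.01,0],[0,0.01,0],[0,0.01,0]]' --twist '[[0,0,0],[0,0,0],[0,0,0],[0,0,0],[0,0,0]]' --hand '[-1,-1,-1,-1,-1]'

```text
time: 16.73
tool_pos: [585.9, -25.0, 138.6]
tcp_rot: [-90.1, 0.1, -88.3]
ft_force: [-0.3, -0.7, -2.2]
finger_gap: 17.4
```

move_arm --linear '[[0,0.003,0],[0,0.006,0],[0,0.01,0],[0,0.01,0],[0,0.01,0]]' --twist '[[0,0,0],[0,0,0],[0,0,0],[0,0,0],[0,0,0]]' --hand '[-1,-1,-1,-1,-1]'

```text
time: 17.15
tool_pos: [586.0, -25.0, 135.5]
tcp_rot: [-90.1, 0.1, -88.3]
ft_force: [1.0, -0.5, -1.3]
finger_gap: 17.3
```

move_arm --linear '[[0,0.003,0],[0,0.006,0],[0,0.01,0],[0,0.01,0],[0,0.01,0]]' --twist '[[0,0,0],[0,0,0],[0,0,0],[0,0,0],[0,0,0]]' --hand '[-1,-1,-1,-1,-1]'

```text
time: 17.57
tool_pos: [586.2, -25.0, 132.7]
tcp_rot: [-90.1, 0.0, -88.3]
ft_force: [0.6, 0.5, 1.5]
finger_gap: 17.3
```

move_arm --linear '[[0,0.003,0],[0,0.006,0],[0,0.01,0],[0,0.01,0],[0,0.01,0]]' --twist '[[0,0,0],[0,0,0],[0,0,0],[0,0,0],[0,0,0]]' --hand '[-1,-1,-1,-1,-1]'

```text
time: 17.98
tool_pos: [586.5, -25.0, 129.9]
tcp_rot: [-90.0, 0.0, -88.3]
ft_force: [0.6, 0.0, 3.9]
finger_gap: 17.5
```

Contact started near TCP z = 135.5, and the push is now about 5 N. I average the force while holding, to judge the overtravel.

```bash
python3 - <<'E'
from w import *
f=[]
for i in range(12): r.snapshot('side');s=r.sense();f.append(np.r_[s['ft_force'],s['tool_pos'][2]])
print(np.mean(f,0),np.std(f,0))
E
```

```text
[1.28995460e+00 5.04204459e-02 4.71081998e+00 1.29926061e+02] [0.51936535 0.39742437 0.68757035 0.01465431]
```

move_arm --linear '[[0,-0.003,0],[0,-0.006,0],[0,-0.006,0],[0,-0.006,0],[0,-0.006,0]]' --twist '[[0,0,0],[0,0,0],[0,0,0],[0,0,0],[0,0,0]]' --hand '[-1,-1,-1,-1,-1]'

```text
time: 19.0
tool_pos: [585.8, -25.0, 130.8]
tcp_rot: [-90.1, 0.1, -88.3]
ft_force: [1.7, 0.3, -6.3]
finger_gap: 17.5
```

```bash
python3 - <<'E'
from w import *
f=[]
for i in range(12): r.snapshot('side');s=r.sense();f.append(np.r_[s['ft_force'],s['tool_pos'][2]])
print(np.mean(f,0),np.std(f,0))
W,h,s=shot('w10')
c=pts(s);H=np.array(s['hand_eye']);p=c@H[:3,:3].T+H[:3,3]
m=(cv2.inRange(h,(95,60,10),(140,255,255))>0)&(abs(p[...,0])<25)&(abs(p[...,2])<40)&(p[...,1]<0)
print('handle top tool y',np.percentile(p[m][:,1],[5,50,95]),m.sum())
s0=dict(np.load('w9.npz'));c=pts(s0);p=c@H[:3,:3].T+H[:3,3];h0=cv2.cvtColor(s0['frame'],cv2.COLOR_RGB2HSV)
m=(cv2.inRange(h0,(95,60,10),(140,255,255))>0)&(abs(p[...,0])<25)&(abs(p[...,2])<40)&(p[...,1]<0)
print('before',np.percentile(p[m][:,1],[5,50,95]),m.sum())
E
```

```text
[ -0.23057392   0.18498484  -6.13715452 131.19337227] [1.09227841 0.36733233 0.43030407 0.18900616]
[586.  -25.  131.4] [-9.009e+01  5.000e-02 -8.835e+01]
handle top tool y [-80.54251589 -35.61040727 -10.15745442] 7634
before [-79.93644828 -35.39188087  -8.56767845] 6216
```

move_arm --linear '[[0,-0.004,0],[0,-0.008,0],[0,-0.01,0],[0,-0.01,0],[0,-0.01,0],[0,-0.01,0],[0,-0.01,0],[0,-0.01,0]]' --twist '[[0,0,0],[0,0,0],[0,0,0],[0,0,0],[0,0,0],[0,0,0],[0,0,0],[0,0,0]]' --hand '[-1,-1,-1,-1,-1,-1,-1,-1]'

```text
time: 20.32
tool_pos: [586.6, -25.1, 135.1]
tcp_rot: [-90.0, 0.0, -88.3]
ft_force: [1.7, 0.4, 0.8]
finger_gap: 17.1
```

```bash
cat > f.py <<'E'
from w import *
f=[]
for i in range(10): r.snapshot('side');s=r.sense();f.append(np.r_[s['ft_force'],s['tool_pos'][2]])
print(np.mean(f,0).round(2),np.std(f,0).round(2),f[-1][3],s['time'])
E
python3 f.py
```

```text
[  1.04  -0.17   0.89 134.76] [0.45 0.51 0.37 0.16] 134.55919836910732 20.8167
```

move_arm --linear '[[0,0.003,0],[0,0.006,0],[0,0.006,0],[0,0.006,0],[0,0.006,0],[0,0.006,0]]' --twist '[[0,0,0],[0,0,0],[0,0,0],[0,0,0],[0,0,0],[0,0,0]]' --hand '[-1,-1,-1,-1,-1,-1]'

```text
time: 21.32
tool_pos: [586.1, -25.0, 132.7]
tcp_rot: [-90.1, 0.1, -88.3]
ft_force: [1.0, 0.3, 1.5]
finger_gap: 17.4
```

```bash
python3 f.py
```

```text
[  0.46   0.14   0.92 132.68] [0.48 0.52 0.55 0.02] 132.67693951313942 21.8167
```

move_arm --linear '[[0,0.002,0],[0,0.0035,0],[0,0.0035,0],[0,0.0035,0],[0,0.0035,0],[0,0.0035,0]]' --twist '[[0,0,0],[0,0,0],[0,0,0],[0,0,0],[0,0,0],[0,0,0]]' --hand '[-1,-1,-1,-1,-1,-1]'

```text
time: 22.32
tool_pos: [586.3, -25.1, 131.8]
tcp_rot: [-90.1, 0.0, -88.3]
ft_force: [-0.5, 1.0, 3.6]
finger_gap: 17.3
```

```bash
python3 f.py; python3 - <<'E'
from w import *
W,h,s=shot('w11')
blob(W,h,(3,160,80),(16,255,255),(20,34),'captop')
print(r.sense()['finger_gap'])
E
```

```text
[6.0000e-02 3.3000e-01 4.0900e+00 1.3176e+02] [0.34 0.32 0.47 0.04] 131.6960601286494 22.8167
[586.2 -25.  131.7] [-9.006e+01  4.000e-02 -8.835e+01]
captop none
17.35576933156924
```

View pics/w11.png

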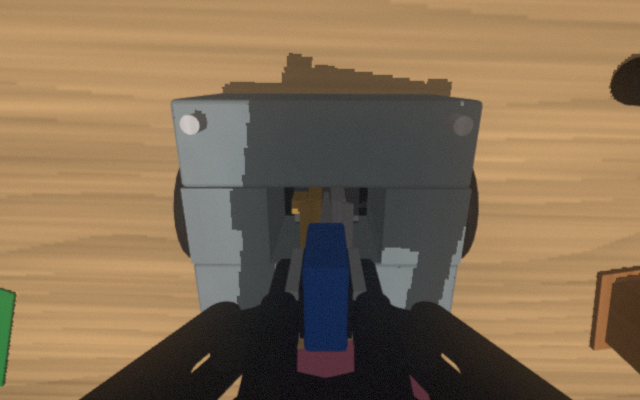

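The blade sits between the plates at (325,215) and the gauge is upright. Push is about 4 N raw, or about 5 N allowing for the gauge's weight, at a depth of about 41 mm. Handing in.

```bash
python3 - <<'E'
from w import *
print(r.hand_in());s=r.sense();print(s['time'],s['ft_force'],s['tool_pos'],s['finger_gap'])
E
```

```text
the job is handed in; nothing more can be done
None
the job is handed in; nothing more can be done
```

I set the dust cap mouth down on the green mat and let go of it. I then took the gauge from its stand, slid it into the gate until it dragged snugly, and handed in while still holding it. The hand-in gave no verdict.

- **Dust cap:** right after release its top was at 27.5 mm, as expected on the 3 mm mat, and its centre was about 5 mm from the mat's centre. I didn't re-measure it at the end because it was out of the last picture.
- **Gauge:** it was held upright (tool tilt about 0.1°), with the tip about 41 mm below the throat and within about 1 mm of the gate's middle. The blade first touched both plates at about 37–38 mm depth, which puts the gap at about 6.2 mm.
- **Push:** the wrist force averaged 4.1 N, or about 5 N with the gauge's weight added back.
- **Less certain:** I couldn't measure the force on the brass plate directly. I estimate 4–7 N from how far the blade went past first contact. I went about 2 mm too deep once (about 5.8 N push), backed off and came down again to a shallower depth. Friction made the push readings differ by 1–2 N at similar depths.
- **Everything else:** I didn't touch anything else on the desk that I know of, but I made no separate check that the bystanders hadn't moved.

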